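# Press three watch crystals home in order and log the batch

## Task

With a light fingertip press from above, press the raised crystals fully home: the black-dial watch first, then the white-dial, then the blue-dial, each only in its turn. Then press the yellow key on the black counter to log the batch and let it come back up. Do not pick up or shove the watches or their holders, keep off the red key, and leave the other things on the bench where they are.

Things in the scene. Friction and masses are not known exactly. Their poses are not given: they have to be found in the camera images.
- holder_black: Loose grey round casing holder, 76 mm across, 20 mm high, 0.4 to 0.8 kg, with the black-dial watch lying face up in it (steel case 44 mm across, bezel black like the dial) on an orange sprung cushion. Origin: centre of the holder's underside, z up. The cushion with the watch yields straight down, 1.5 N per mm, up to 9 mm (13.5 N, then hard), and springs back.
- crystal_black_top (a point): Centre of the flat top of the clear round crystal (36 mm across) over the black dial. Raised, it stands about 36 mm above the bench and 7 to 8 mm above the watch's bezel; pressed home, about 31.5 mm above the bench and 3 mm above the bezel. Anything up to 36 mm across may press on it; z up.
- crystal_black (a joint): How far the crystal of the black-dial watch has been pressed into its case, in m: starts at 0 to 0.001, 0.005 is fully home. It slides down under about 3 N (stiff friction; 6 N is plenty), stays where it is left, and does not come up again.
- holder_white: Loose grey round casing holder, 76 mm across, 20 mm high, 0.4 to 0.8 kg, with the white-dial watch lying face up in it (steel case 44 mm across, bezel white like the dial) on an orange sprung cushion. Origin: centre of the holder's underside, z up. The cushion with the watch yields straight down, 1.5 N per mm, up to 9 mm (13.5 N, then hard), and springs back.
- crystal_white_top (a point): Centre of the flat top of the clear round crystal (36 mm across) over the white dial. Raised, it stands about 36 mm above the bench and 7 to 8 mm above the watch's bezel; pressed home, about 31.5 mm above the bench and 3 mm above the bezel. Anything up to 36 mm across may press on it; z up.
- crystal_white (a joint): How far the crystal of the white-dial watch has been pressed into its case, in m: starts at 0 to 0.001, 0.005 is fully home. It slides down under about 3 N (stiff friction; 6 N is plenty), stays where it is left, and does not come up again.
- holder_blue: Loose grey round casing holder, 76 mm across, 20 mm high, 0.4 to 0.8 kg, with the blue-dial watch lying face up in it (steel case 44 mm across, bezel blue like the dial) on an orange sprung cushion. Origin: centre of the holder's underside, z up. The cushion with the watch yields straight down, 1.5 N per mm, up to 9 mm (13.5 N, then hard), and springs back.
- crystal_blue_top (a point): Centre of the flat top of the clear round crystal (36 mm across) over the blue dial. Raised, it stands about 36 mm above the bench and 7 to 8 mm above the watch's bezel; pressed home, about 31.5 mm above the bench and 3 mm above the bezel. Anything up to 36 mm across may press on it; z up.
- crystal_blue (a joint): How far the crystal of the blue-dial watch has been pressed into its case, in m: starts at 0 to 0.001, 0.005 is fully home. It slides down under about 3 N (stiff friction; 6 N is plenty), stays where it is left, and does not come up again.
- counter: Fixed black batch counter, 80 by 140 mm, 30 mm high, with a green display, a yellow key and a red key. Origin: centre of its underside; the keys lie 12 mm toward its -x, yellow at its +y 38 mm, red at its -y 38 mm.
- key_log_top (a point): Centre of the top of the round yellow key (log the batch), 28 mm across, 54 mm above the bench when up; it is pressed straight down; z up.
- key_log (a joint): How far the yellow key (log the batch) is down, in m: 0 up, 0.008 at its stop. It is sprung (starts to move at 1.8 N, 3.9 N at 0.004 where it registers, 6 N at the stop), stands in a black collar 44 mm across and 42 mm above the bench, and comes back up when released.
- key_clear_top (a point): Centre of the top of the round red key (clear; not to be pressed), 28 mm across, 54 mm above the bench when up; it is pressed straight down; z up.
- key_clear (a joint): How far the red key (clear; not to be pressed) is down, in m: 0 up, 0.008 at its stop. It is sprung (starts to move at 1.8 N, 3.9 N at 0.004 where it registers, 6 N at the stop), stands in a black collar 44 mm across and 42 mm above the bench, and comes back up when released.
- tray: Loose bystander, leave alone: white divided parts tray, 100 x 130 x 18 mm. Origin: centre of its underside.
- loupe: Loose bystander, leave alone: black eye loupe, 34 mm across, 30 mm high. Origin: centre of its underside.
- screwdriver: Loose bystander, leave alone: red-handled screwdriver lying down, 120 mm long, along its x. Origin: centre of its underside.
- jar: Loose bystander, leave alone: amber glass jar with black cap, 44 mm across, 50 mm high. Origin: centre of its underside.
- ring: Loose bystander, leave alone: brass movement ring, 42 mm across, 8 mm high. Origin: centre of its underside.
- blower: Loose bystander, leave alone: blue dust blower, 48 mm across, 65 mm high. Origin: centre of its underside.
- tin: Loose bystander, leave alone: small round metal tin, 33 mm across, 18 mm high. Origin: centre of its underside.
There are look-alikes about, which are no part of the job. Leave any brown look-alike of the holder_black alone.

How it is judged:
By the outcome, as a careful person would: the job done as asked, in the order asked, and still so for the second after the job is handed in, with the robot touching nothing.
It also fails if it takes over 53 s, if anything falls off the work surface, if the arm or the gripper's body presses on something with over 40 N, if the wrist force passes 120 N, or if a joint passes its speed limit or range.

## Robot

A 6-joint arm with a two-finger parallel gripper is mounted at the origin on the work surface. World frame = base frame: x ahead of the robot, y to its left, z up, the work surface at z = 0. Lengths are in mm, angles in rad, forces in N, time in s.
With the tool pointing down it reaches from about 250 to 800 mm from the base axis. Payload 3.9 kg.
Tool frame: the origin (TCP) lies at the very end of the fingers, on their centre line; the grasp point (between the pads) lies 19 mm behind it; z points along the fingers, y is the line along which they close (so a half turn about z gives the same grasp; the last joint's range is limited). The gripper opens to 85 mm and grips with 20 to 120 N. Pads are 22 mm wide; open, the fingers measure 114 mm over their backs; the gripper's body (76 mm by 85 mm) begins 54 mm behind the grasp point. The pads swing forward as they close: fully open they stand 13 mm farther back than shut.
Start: joints at [-1.227, 0.26, -0.138, 1.173, 0, 1.571], TCP at [176.955, -494.269, 231.304] pointing down, gripper open.
Joint ranges: [-2.78, 2.78], [-0.83, 1.72], [-1.28, 1.37], [-1.9, 2.12], [-1.57, 1.48], [-3.14, 3.14]. Speed limits (rad/s): [2.57, 2.57, 3.14, 3.14, 3.14, 3.14].

## Interface

Orientations are given as a unit quaternion [x, y, z, w].
In Python, from station import get_obs, grab_frame, finish_job gives the robot as it stands.
- The arm moves only by the tool send_rows, never from a script. Its arguments are lists of equal length, an entry for each row: "dp": the shift along the tool's x, y, z in mm, a list of three; "roll": the turn about the tool's z in rad. In form: {"dp": [[x, y, z], ...], "roll": [roll, ...]}. A call has exactly 10 rows; each row shifts and turns the commanded pose from where the row before left it, along the tool's axes as they then stand; what a row does not reach is not made up. A row lasts 1/8 s, in which the tool goes at most 62.5 mm and 10.7 degrees, less where a joint would pass 70% of its speed; a pose out of reach is approached as far as the arm can. A call with a gripper value outside its range is refused whole. "grip" is the closure, from 0 (fully open) to 1 (shut), set as the call begins (left out, the last holds). The fingers move at their own pace and stop on an object; "force" is the grip in N (left out, the last holds). Time passes only in rows, so rows that do not move let the fingers close, or fill a call up. It gives the time, the measured TCP pose, the force, the opening and the grip force at its end, in the units of the state.
- get_obs(): the state, without advancing time (a new reading comes with each control period).
- grab_frame(name): name is "scene" or "top" or "wrist"; returns a dict with "img" (420x560x3 uint8, red, green, blue), "depth" (420x560 float32, mm along the optical axis (not along the pixel's ray), 0 where there is no reading), "fx", "fy", "cx", "cy" (pixels), "eye" and "rotation" of the camera in the world; the wrist camera has in their place "mount" (4x4, takes a point from camera to tool coordinates, whose origin is the TCP and whose axes are the flange's). Camera axes: x right, y down, z forward; pixel columns grow to the right and rows downward; lengths in mm; the calibration is good to about 2 mm. The wrist camera is an equidistant fisheye: a pixel r from the principal point sees the ray r / f radians off the axis. A picture is of the moment at which its call begins: read the wrist's pose just before it.
- finish_job(): hands the job in; it is judged then, once.
The state is a dict: "time_s": time; "q": joint angles; "qvel": joint speeds; "joint_torque": joint torques, N m; "ee_pos": TCP position; "tcp_rot": TCP orientation; "ft_force": force on the tool from outside, world axes, zero at the start; "moment": the same for the moment, N m; "width": finger opening in mm; "finger_force": force on a finger pad.
Only numpy, scipy, OpenCV 4.12 (cv2) and the standard library are available. Lean on these libraries where they do the work, as an engineer would, in place of code of your own. Each camera call takes 0.05 s, during which the arm holds its last target. There are 200 camera calls.

## Working session

There is one attempt and no reset: what is moved stays moved. The work goes in short steps, Python scripts to look and compute and a tool call to move; the robot and the scene stay as the last step left them, time stands still between calls to the robot, and variables do not carry over. Pictures are saved under pics/ and viewed, at most 10 in all, crops included, and the job is handed in when it is done.

Besides the shell and the picture viewer there is one more tool, called after ">>>" by a JSON object that holds its "method" and its "body", one argument or row to a line. send_rows: Moves the arm, as the interface text tells. Its arguments: {"type":"object","properties":{"dp":{"type":"array"},"roll":{"type":"array"},"grip":{"type":"number"},"force":{"type":"number"}},"required":["dp","roll"]}

```bash
mkdir -p pics; cat > h.py <<'E'
import numpy as np,cv2
from station import *
def pts(f):
    d=f["depth"];v,u=np.indices(d.shape)
    P=np.stack([(u-f["cx"])/f["fx"]*d,(v-f["cy"])/f["fy"]*d,d],-1)
    return P@np.array(f["rotation"]).T+np.array(f["eye"])
def save(n,img): cv2.imwrite("pics/"+n+".png",np.ascontiguousarray(img[...,::-1]))
E
python3 - <<'E'
from h import *
f=grab_frame("top");save("top",f["img"]);np.savez("top.npz",P=pts(f),img=f["img"])
print(f["eye"],f["rotation"],f["fx"])
g=grab_frame("scene");save("scene",g["img"]);np.savez("scene.npz",P=pts(g),img=g["img"])
o=get_obs();print(o)
E
```

```text
Traceback (most recent call last):
  File "h.py", line 6, in pts
    return P@np.array(f["rotation"]).T+np.array(f["eye"])
           ~^~~~~~~~~~~~~~~~~~~~~~~~~~
ValueError: matmul: Input operand 1 has a mismatch in its core dimension 0, with gufunc signature (n?,k),(k,m?)->(n?,m?) (size 4 is different from 3)
```

View pics/top.png

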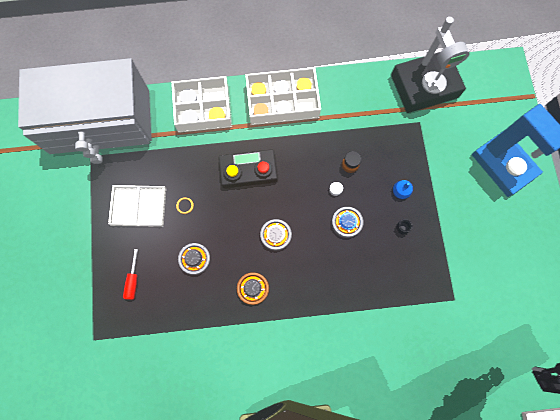

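The top view shows three dial candidates for black. The one at (194,259) has a grey holder, and the one at (253,289) is the brown/orange look-alike. White is at (276,235), blue at (347,222), the yellow key at (232,172) and the red key at (263,168). I choose (194,259) for black and will check it in a crop.

```bash
sed -i 's/^import numpy.*/&\nfrom scipy.spatial.transform import Rotation as R/; s/np.array(f\["rotation"\]).T/R.from_quat(f["rotation"]).as_matrix().T/' h.py
python3 - <<'E'
from h import *
f=grab_frame("top");P=pts(f)
np.savez("top.npz",P=P,img=f["img"])
print(f["eye"],f["rotation"],f["fx"])
M=P[...,2]
for n,(u,v) in dict(black=(194,259),brown=(253,289),white=(276,235),blue=(347,222),yel=(232,172),red=(263,168),table=(300,290)).items():
    print(n,P[v,u].round(1))
    w=P[v-32:v+33,u-32:u+33].reshape(-1,3)
    for lo,hi in ((12,60),(31.5,60),(48,60)):
        s=w[(w[:,2]>lo)&(w[:,2]<hi)&(np.hypot(*(w[:,:2]-P[v,u,:2]).T)<50)]
        if len(s)>5: print('  ',lo,len(s),s.mean(0).round(1),((s.min(0)+s.max(0))/2).round(1),np.ptp(s,axis=0).round(1))
c=cv2.resize(f["img"][140:310,165:375],None,fx=3.5,fy=3.5,interpolation=cv2.INTER_CUBIC);save("crop",c)
o=get_obs();print(o)
E
```

```text
[ 306.12276644   -3.78745632 1074.46014398] [-0.66354371  0.73961096 -0.08229044  0.0769003 ] 442.3737377693227
black [459.8 173.8  35.4]
   12 724 [463.5 177.3  24.8] [464.4 178.1  27. ] [74.3 74.8 30. ]
   31.5 186 [464.4 178.3  36.7] [464.  177.9  36.9] [40.7 34.3 10.3]
brown [374.9  42.1  38.3]
   12 734 [378.6  45.   25.6] [379.1  44.8  27.1] [75.3 75.  29.2]
   31.5 200 [378.9  45.   36.9] [378.3  45.5  36.7] [36.4 40.5 10.1]
white [495.9 -24.7  35.6]
   12 701 [500.4 -22.9  24.9] [501.9 -23.1  26.7] [75.2 74.2 29.2]
   31.5 181 [501.  -23.5  36.4] [501.3 -24.1  36.5] [39.4 36.3  9.6]
blue [ 508.7 -197.3   36.9]
   12 699 [ 512.7 -199.5   25.2] [ 513.7 -200.3   27.3] [74.4 75.3 30.5]
   31.5 186 [ 513.3 -200.1   36.7] [ 512.8 -200.4   37.2] [36.6 40.  10.8]
yel [657.8  64.7  55.2]
   12 866 [664.6  58.3  34.4] [670.8  56.4  35.7] [71.8 83.2 46.3]
   31.5 418 [665.2  59.2  41.1] [671.5  55.2  45.2] [70.5 80.2 27.3]
   48 101 [663.1  65.6  54.2] [663.7  65.6  53.5] [27.8 26.9 10.7]
red [660.4 -10.9  53.4]
   12 875 [666.4  -3.9  34.4] [673.  -2.  35.] [74.6 80.  45.5]
   31.5 422 [666.6  -5.1  40.9] [672.8  -2.   44.6] [74.3 75.6 26.2]
   48 98 [663.9 -10.4  53.7] [665.1 -10.2  52.9] [27.4 27.1  9.7]
table [362.9 -68.1   0.5]
{'time_s': 0.1, 'q': array([-1.22700751e+00,  2.60604628e-01, -1.39225799e-01,  1.17273089e+00,
       -2.84484909e-05,  1.57078244e+00]), 'qvel': array([-0.00084391, -0.00076624,  0.00376346, -0.00057781,  0.00010467,
       -0.00092084]), 'joint_torque': array([-1.76949547e-04, -4.06508875e+01,  2.54528064e+01,  1.01124606e-02,
       -4.92972345e-05, -7.99515504e-06]), 'ee_pos': array([ 176.73779633, -493.70041072,  230.56073917]), 'tcp_rot': array([ 9.85260925e-01,  1.71055929e-01, -1.64958209e-04, -8.67055038e-04]), 'ft_force': array([ 0.28993141, -0.00620153, -0.00210504]), 'moment': array([ 0.01687573,  0.00266839, -0.02279246]), 'finger_force': 0.0, 'width': 85.55465684089988}
```

View pics/crop.png

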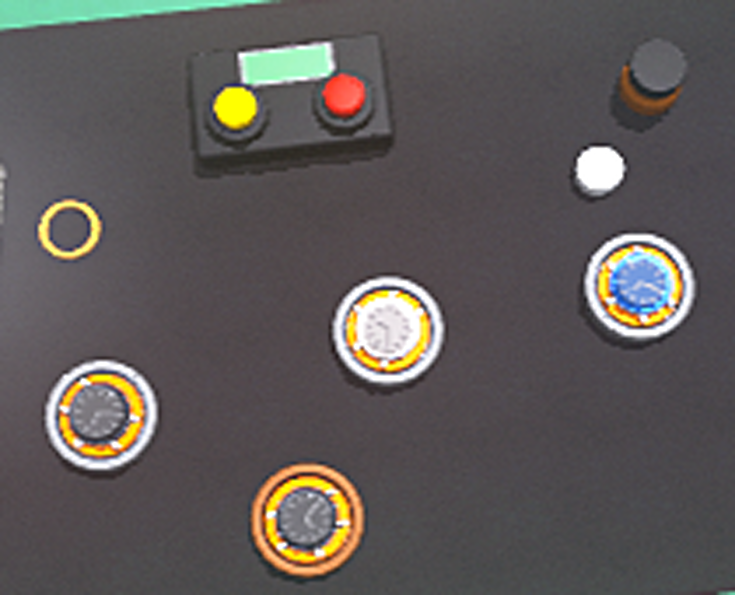

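The crop confirms it: the black dial in the grey holder is at crop (100,412), the brown look-alike at (307,518), white at (388,328), blue at (640,284), yellow at (235,107) and red at (345,95). I'll shut the gripper and head for the black watch at height.

>>> {"method": "send_rows", "body": {
  "dp": [
    [30, -33, 8],
    [30, -33, 8],
    [30, -33, 8],
    [30, -33, 8],
    [30, -33, 8],
    [30, -33, 8],
    [30, -33, 8],
    [30, -33, 8],
    [30, -33, 8],
    [30, -33, 8]
  ],
  "roll": [0, 0, 0, 0, 0, 0, 0, 0, 0, 0],
  "grip": 1,
  "force": 40
}}

```text
time_s: 1.35
ee_pos: [348.4, -81.1, 151.0]
tcp_rot: [0.985, 0.171, 0.0, 0.0]
ft_force: [-0.1, -0.7, 0.3]
width: 0.5
finger_force: 0.0
```

```bash
cat > go.py <<'E'
from h import *
import sys
o=get_obs();print(o["time_s"],o["ee_pos"].round(2),o["q"].round(2),o["ft_force"].round(2),o["width"])
r=R.from_quat(o["tcp_rot"]);print("yaw",np.degrees(r.as_euler('ZYX')).round(2))
if len(sys.argv)>3: print("tool delta",r.inv().apply(np.array(sys.argv[1:4],float)-o["ee_pos"]).round(1))
E
python3 go.py 464 178 60
```

```text
1.35 [348.37 -81.05 150.98] [-0.23  0.03 -0.64  0.9  -0.    2.57] [-0.14 -0.7   0.32] 0.47870644355846376
yaw [ 1.9690e+01 -1.0000e-02  1.7999e+02]
tool delta [ 196.1 -204.9   91. ]
```

>>> {"method": "send_rows", "body": {
  "dp": [
    [0, 0, 0],
    [0, 0, 0],
    [0, 0, 0],
    [0, 0, 0],
    [0, 0, 0],
    [0, 0, 0],
    [0, 0, 0],
    [45, 20, 0],
    [50, 22, 10],
    [50, 22, 10]
  ],
  "roll": [-0.1753, -0.1753, -0.1753, -0.1753, -0.1753, -0.1753, -0.1753, 0, 0, 0]
}}

```text
time_s: 2.6
ee_pos: [412.7, 63.9, 131.1]
tcp_rot: [0.707, 0.707, 0.0, 0.0]
ft_force: [0.9, -1.6, -0.6]
width: -0.1
finger_force: 0.0
```

```bash
python3 go.py 464 178 55
```

```text
2.6 [412.75  63.89 131.09] [ 0.15  0.15 -0.56  0.86 -0.    1.73] [ 0.92 -1.6  -0.64] -0.06613830070078124
yaw [8.9960e+01 1.0000e-02 1.7996e+02]
tool delta [114.2  51.1  76.1]
```

>>> {"method": "send_rows", "body": {
  "dp": [
    [28, 12, 10],
    [28, 13, 10],
    [28, 13, 15],
    [20, 8, 15],
    [10, 5, 15],
    [0, 0, 10],
    [0, 0, 5],
    [0, 0, 0],
    [0, 0, 0],
    [0, 0, 0]
  ],
  "roll": [0, 0, 0, 0, 0, 0, 0, 0, 0, 0]
}}

```text
time_s: 3.85
ee_pos: [463.5, 176.4, 51.9]
tcp_rot: [0.707, 0.707, 0.0, 0.0]
ft_force: [0.5, 0.4, 0.2]
width: 0.1
finger_force: 0.0
```

```bash
python3 go.py 464 178 37; python3 - <<'E'
from h import *
f=grab_frame("wrist");save("wrist",f["img"]);print(f["mount"],f["fx"],f["cx"],f["cy"])
E
```

```text
3.85 [463.52 176.42  51.85] [ 0.36  0.36 -0.51  0.7  -0.    1.93] [0.45 0.41 0.19] 0.11039982291729189
yaw [ 8.9980e+01 -2.0000e-02  1.7994e+02]
tool delta [ 1.6  0.5 14.9]
[[-4.13998328e-04 -9.52630536e-01 -3.04129727e-01  7.66847852e+01]
 [ 9.99999666e-01 -6.08733756e-04  5.45491477e-04  8.81750392e-01]
 [-7.04785869e-04 -3.04129400e-01  9.52630470e-01 -1.42987575e+02]
 [ 0.00000000e+00  0.00000000e+00  0.00000000e+00  1.00000000e+00]] 325.19226210127806 278.76281794410056 211.0727517852086
```

View pics/wrist.png

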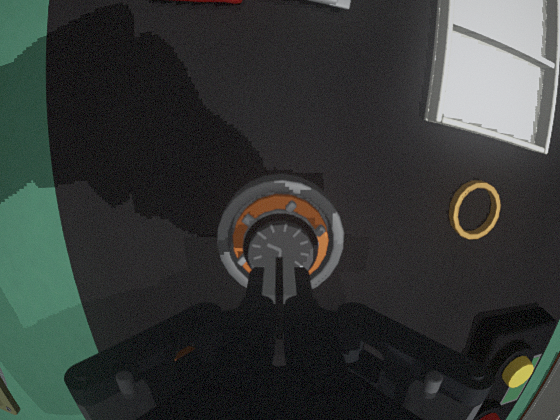

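The wrist view shows the shut fingers above the black dial at (280,245) in its grey holder. I'll refine the offset with the wrist depth.

```bash
cat > wr.py <<'E'
from h import *
def wr(lo=33,hi=44,rad=25):
    o=get_obs();f=grab_frame("wrist");d=f["depth"];v,u=np.indices(d.shape)
    x=(u-f["cx"])/f["fx"];y=(v-f["cy"])/f["fy"];t=np.hypot(x,y)+1e-9
    k=np.tan(t)/t
    P=np.stack([x*k*d,y*k*d,d],-1)@f["mount"][:3,:3].T+f["mount"][:3,3]
    r=R.from_quat(o["tcp_rot"]);W=P.reshape(-1,3)@r.as_matrix().T+o["ee_pos"]
    W[(d==0).ravel()]=0
    return o,f,W.reshape(d.shape+(3,))
if __name__=="__main__":
    o,f,W=wr();c=f["img"].astype(int)
    for (a,b) in ((17.5,23),(33.5,40)):
        n=np.hypot(*(W[...,:2]-o["ee_pos"][:2]).transpose(2,0,1))
        m=(n<48)&(W[...,2]>a)&(W[...,2]<b)
        Q=W[m];
        print(a,len(Q),np.percentile(Q,[1,50,99],axis=0).round(1).tolist())
        if a<20:
            from scipy.optimize import least_squares
            s=least_squares(lambda p:np.maximum(np.hypot(Q[:,0]-p[0],Q[:,1]-p[1])-38,0)+np.maximum(29-np.hypot(Q[:,0]-p[0],Q[:,1]-p[1]),0),o["ee_pos"][:2],loss='soft_l1');print("holder fit",s.x.round(1),s.cost)
E
python3 wr.py
```

```text
17.5 5036 [[429.1, 150.6, 17.7], [465.1, 193.4, 19.7], [501.1, 214.6, 21.8]]
holder fit [465.1 174.3] 3664.991053598479
33.5 2138 [[448.6, 170.8, 34.2], [465.6, 183.6, 36.7], [482.0, 195.1, 38.1]]
```

>>> {"method": "send_rows", "body": {
  "dp": [
    [1.2, 1.2, 4],
    [0, 0, 4],
    [0, 0, 3],
    [0, 0, 2],
    [0, 0, 2],
    [0, 0, 2],
    [0, 0, 2],
    [0, 0, 2],
    [0, 0, 2],
    [0, 0, 1]
  ],
  "roll": [0, 0, 0, 0, 0, 0, 0, 0, 0, 0]
}}

```text
time_s: 5.2
ee_pos: [464.4, 177.7, 27.4]
tcp_rot: [0.707, 0.707, 0.0, 0.0]
ft_force: [-2.8, -0.1, 5.8]
width: -0.1
finger_force: 3.1
```

```bash
python3 go.py
```

```text
5.2 [464.35 177.74  27.41] [ 0.37  0.39 -0.54  0.64 -0.    1.94] [-2.78 -0.08  5.82] -0.11559224895069224
yaw [ 90.   0. 180.]
```

>>> {"method": "send_rows", "body": {
  "dp": [
    [0, 0, 0.8],
    [0, 0, 0.7],
    [0, 0, 0],
    [0, 0, 0],
    [0, 0, 0],
    [0, 0, 0],
    [0, 0, 0],
    [0, 0, 0],
    [0, 0, 0],
    [0, 0, 0]
  ],
  "roll": [0, 0, 0, 0, 0, 0, 0, 0, 0, 0]
}}

```text
time_s: 6.45
ee_pos: [464.3, 177.7, 26.3]
tcp_rot: [0.707, 0.707, 0.0, 0.0]
ft_force: [-2.1, -1.5, 7.9]
width: -0.0
finger_force: 3.9
```

>>> {"method": "send_rows", "body": {
  "dp": [
    [0, 0, -3],
    [0, 0, -6],
    [0, 0, -12],
    [0, 0, -15],
    [-28, 5, -4],
    [-36, 7, 0],
    [-40, 7, 0],
    [-40, 7, 0],
    [-36, 7, 0],
    [-21, 3, 2]
  ],
  "roll": [0, 0, 0, 0, 0, 0, 0, 0, 0, 0]
}}

```text
time_s: 7.7
ee_pos: [501.3, -25.0, 64.5]
tcp_rot: [0.708, 0.707, 0.0, 0.001]
ft_force: [-0.3, 0.5, -1.0]
width: -0.0
finger_force: 0.0
```

```bash
cat > tp.py <<'E'
from h import *
f=grab_frame("top");P=pts(f);P0=np.load("top.npz")["P"]
for n,(x,y) in dict(black=(464.5,177.8),white=(501.3,-23.5),blue=(513.3,-200.2)).items():
    for nm,A in (("was",P0),("now",P)):
        d=np.hypot(A[...,0]-x,A[...,1]-y);s=A[d<13];h=A[(d<39)&(A[...,2]>12)]
        print(n,nm,"crystal z",np.median(s[:,2]).round(2),"holder",((h.min(0)+h.max(0))/2)[:2].round(1),len(h))
E
python3 tp.py; python3 wr.py; python3 go.py 501.3 -23.7 36
```

```text
black was crystal z 36.9 holder [464.4 178.1] 723
black now crystal z 31.97 holder [464.4 178. ] 733
white was crystal z 36.93 holder [501.9 -23.1] 701
white now crystal z 561.29 holder [500.7 -23.4] 2126
blue was crystal z 36.99 holder [ 513.7 -200.3] 699
blue now crystal z 36.49 holder [ 513.8 -200.6] 693
17.5 4650 [[466.5, -51.6, 17.7], [502.7, -10.4, 19.8], [538.5, 12.4, 21.8]]
holder fit [502.6 -27.4] 3621.06774336445
33.5 2425 [[485.6, -36.8, 34.3], [502.5, -21.2, 36.5], [519.1, -7.2, 38.0]]
7.8 [501.   -25.12  64.2 ] [-0.05  0.35 -0.48  0.74 -0.    1.52] [-0.41  0.31 -0.02] 0.082559444709483
yaw [8.9820e+01 3.0000e-02 1.7995e+02]
tool delta [ 1.4  0.3 28.2]
```

Black is home: its top went from 36.9 to 32.0 mm and the holder did not move. Next is white.

>>> {"method": "send_rows", "body": {
  "dp": [
    [0.8, 0.8, 9],
    [0, 0, 9],
    [0, 0, 6],
    [0, 0, 2],
    [0, 0, 2],
    [0, 0, 2],
    [0, 0, 2],
    [0, 0, 2],
    [0, 0, 2],
    [0, 0, 1]
  ],
  "roll": [0, 0, 0, 0, 0, 0, 0, 0, 0, 0]
}}

```text
time_s: 9.05
ee_pos: [501.1, -22.2, 27.0]
tcp_rot: [0.707, 0.707, 0.0, -0.0]
ft_force: [-1.3, 1.6, 7.2]
width: -0.2
finger_force: 3.4
```

>>> {"method": "send_rows", "body": {
  "dp": [
    [0, 0, 0.5],
    [0, 0, 0.2],
    [0, 0, 0],
    [0, 0, 0],
    [0, 0, 0],
    [0, 0, 0],
    [0, 0, 0],
    [0, 0, 0],
    [0, 0, 0],
    [0, 0, 0]
  ],
  "roll": [0, 0, 0, 0, 0, 0, 0, 0, 0, 0]
}}

```text
time_s: 10.3
ee_pos: [501.2, -22.2, 26.5]
tcp_rot: [0.707, 0.707, 0.0, -0.0]
ft_force: [-2.2, 2.2, 7.4]
width: 0.2
finger_force: 3.7
```

>>> {"method": "send_rows", "body": {
  "dp": [
    [0, 0, -3],
    [0, 0, -6],
    [0, 0, -12],
    [0, 0, -15],
    [-24, 2, -4],
    [-34, 2, 0],
    [-38, 3, 0],
    [-38, 3, 0],
    [-30, 2, 0],
    [-14, 0, 2]
  ],
  "roll": [0, 0, 0, 0, 0, 0, 0, 0, 0, 0]
}}

```text
time_s: 11.55
ee_pos: [513.8, -202.3, 64.7]
tcp_rot: [0.708, 0.706, 0.0, 0.001]
ft_force: [0.2, 0.8, 0.1]
width: -0.2
finger_force: 0.0
```

```bash
python3 tp.py; python3 wr.py; python3 go.py 513.3 -200.5 36
```

```text
black was crystal z 36.9 holder [464.4 178.1] 723
black now crystal z 31.66 holder [464.4 177.8] 731
white was crystal z 36.93 holder [501.9 -23.1] 701
white now crystal z 31.79 holder [502.1 -23.1] 700
blue was crystal z 36.99 holder [ 513.7 -200.3] 699
blue now crystal z 548.84 holder [ 513.3 -200.2] 2682
17.5 4566 [[478.9, -228.6, 17.6], [515.3, -187.4, 19.8], [550.9, -165.1, 22.0]]
holder fit [ 514.9 -205.1] 3464.0865685876397
33.5 2330 [[498.2, -213.8, 34.2], [515.2, -198.3, 36.7], [531.7, -184.6, 38.1]]
11.65 [ 513.16 -201.49   64.1 ] [-0.37  0.43 -0.36  0.79 -0.    1.2 ] [ 0.46 -0.01  0.09] -0.07240609107178392
yaw [8.9900e+01 1.0000e-02 1.7999e+02]
tool delta [ 1.   0.1 28.1]
```

White is home (31.8 mm). Next is blue.

>>> {"method": "send_rows", "body": {
  "dp": [
    [-0.5, 0.6, 9],
    [0, 0, 9],
    [0, 0, 6],
    [0, 0, 2],
    [0, 0, 2],
    [0, 0, 2],
    [0, 0, 2],
    [0, 0, 2],
    [0, 0, 2],
    [0, 0, 1]
  ],
  "roll": [0, 0, 0, 0, 0, 0, 0, 0, 0, 0]
}}

```text
time_s: 12.9
ee_pos: [513.8, -200.8, 27.3]
tcp_rot: [0.707, 0.707, 0.0, -0.0]
ft_force: [-1.5, 1.9, 6.5]
width: -0.4
finger_force: 3.2
```

>>> {"method": "send_rows", "body": {
  "dp": [
    [0, 0, 0.5],
    [0, 0, 0.2],
    [0, 0, 0],
    [0, 0, 0],
    [0, 0, 0],
    [0, 0, 0],
    [0, 0, 0],
    [0, 0, 0],
    [0, 0, 0],
    [0, 0, 0]
  ],
  "roll": [0, 0, 0, 0, 0, 0, 0, 0, 0, 0]
}}

```text
time_s: 14.15
ee_pos: [513.9, -200.8, 26.9]
tcp_rot: [0.707, 0.707, 0.0, 0.0]
ft_force: [-1.5, 1.6, 6.7]
width: -0.0
finger_force: 3.5
```

>>> {"method": "send_rows", "body": {
  "dp": [
    [0, 0, -3],
    [0, 0, -7],
    [0, 0, -15],
    [0, 0, -20],
    [0, 0, -20],
    [15, 9, -20],
    [35, 20, 0],
    [40, 22, 0],
    [40, 22, 0],
    [40, 22, 0]
  ],
  "roll": [0, 0, 0, 0, 0, 0, 0, 0, 0, 0]
}}

```text
time_s: 15.4
ee_pos: [609.8, -30.0, 112.4]
tcp_rot: [0.707, 0.707, 0.0, 0.001]
ft_force: [0.2, -1.0, 0.1]
width: -0.1
finger_force: 0.0
```

```bash
python3 tp.py; python3 go.py 663.5 65.6 85
```

```text
black was crystal z 36.9 holder [464.4 178.1] 723
black now crystal z 31.74 holder [464.4 178.1] 731
white was crystal z 36.93 holder [501.9 -23.1] 701
white now crystal z 653.14 holder [501.2 -23.5] 3186
blue was crystal z 36.99 holder [ 513.7 -200.3] 699
blue now crystal z 31.96 holder [ 513.7 -214. ] 433
15.45 [613.11 -24.79 112.45] [-0.04  0.47 -0.13  0.96  0.    1.52] [ 4.21  3.1  -0.27] 0.00842749806423847
yaw [ 90.26  -0.22 179.71]
tool delta [90.1 50.7 28.1]
```

>>> {"method": "send_rows", "body": {
  "dp": [
    [30, 18, 0],
    [30, 17, 0],
    [24, 13, 0],
    [10, 5, 5],
    [2, 1, 10],
    [0, 0, 10],
    [0, 0, 5],
    [0, 0, 0],
    [0, 0, 0],
    [0, 0, 0]
  ],
  "roll": [0, 0, 0, 0, 0, 0, 0, 0, 0, 0]
}}

```text
time_s: 16.7
ee_pos: [663.1, 65.0, 81.9]
tcp_rot: [0.707, 0.707, 0.0, 0.0]
ft_force: [-0.2, 0.8, -0.8]
width: -0.0
finger_force: 0.0
```

```bash
python3 go.py 663.5 65.6 54; python3 - <<'E'
from wr import *
o,f,W=wr();save("wrist2",f["img"])
c=f["img"].astype(int);m=(c[...,0]>130)&(c[...,1]>110)&(c[...,2]<80)&(W[...,2]>51)&(W[...,2]<58)&(np.hypot(W[...,0]-663,W[...,1]-65)<30)
print(m.sum(),np.percentile(W[m],[1,50,99],axis=0).round(1).tolist())
E
```

```text
16.7 [663.1   64.96  81.93] [ 0.1   0.58 -0.01  0.97 -0.    1.67] [-0.23  0.78 -0.79] -0.0439153957880133
yaw [ 89.99  -0.   179.95]
tool delta [ 0.6  0.4 27.9]
381 [[651.5, 60.6, 51.1], [659.7, 70.1, 53.9], [676.8, 78.2, 55.8]]
```

View pics/wrist2.png

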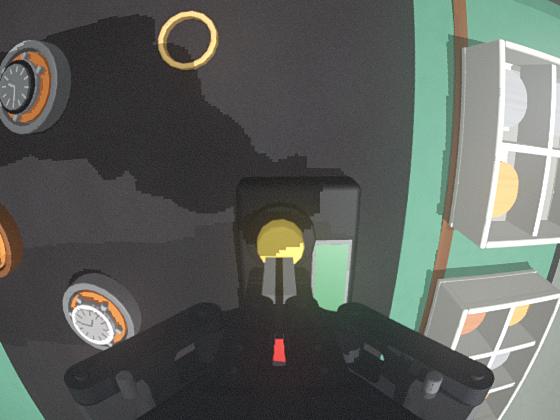

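The yellow key at (280,243) is right under the fingertips and the red key is well clear. I'll press it.

>>> {"method": "send_rows", "body": {
  "dp": [
    [0, 0.6, 8],
    [0, 0, 8],
    [0, 0, 5],
    [0, 0, 3],
    [0, 0, 2],
    [0, 0, 2],
    [0, 0, 2],
    [0, 0, 2],
    [0, 0, 1.5],
    [0, 0, 1]
  ],
  "roll": [0, 0, 0, 0, 0, 0, 0, 0, 0, 0]
}}

```text
time_s: 18.0
ee_pos: [663.5, 65.1, 47.3]
tcp_rot: [0.707, 0.707, 0.0, 0.0]
ft_force: [-1.1, -0.5, 5.1]
width: 0.1
finger_force: 2.6
```

>>> {"method": "send_rows", "body": {
  "dp": [
    [0, 0, 0],
    [0, 0, -2],
    [0, 0, -4],
    [0, 0, -10],
    [0, 0, -15],
    [0, 0, -20],
    [0, 0, -25],
    [0, 0, -25],
    [0, 0, -10],
    [0, 0, 0]
  ],
  "roll": [0, 0, 0, 0, 0, 0, 0, 0, 0, 0]
}}

```text
time_s: 19.25
ee_pos: [663.9, 65.1, 158.8]
tcp_rot: [0.707, 0.707, 0.001, 0.001]
ft_force: [-0.0, -0.0, 0.0]
width: 0.2
finger_force: 0.0
```

>>> {"method": "send_rows", "body": {
  "dp": [
    [-15, -15, 0],
    [-30, -25, 0],
    [-35, -30, 0],
    [-35, -30, 0],
    [-35, -30, 0],
    [-35, -30, 0],
    [-35, -30, 0],
    [-35, -30, 0],
    [-20, -15, 0],
    [0, 0, 0]
  ],
  "roll": [0, 0, 0, 0, 0, 0, 0, 0, 0, 0]
}}

```text
time_s: 20.5
ee_pos: [426.6, -210.5, 156.9]
tcp_rot: [0.708, 0.706, -0.0, -0.001]
ft_force: [0.2, 1.4, 0.4]
width: -0.0
finger_force: 0.0
```

```bash
python3 tp.py; python3 go.py; python3 - <<'E'
from h import *
f=grab_frame("top");save("end",f["img"]);P=pts(f)
for x,y in ((663.5,65.3),(664.5,-10.3)):
    s=P[np.hypot(P[...,0]-x,P[...,1]-y)<10];print(np.median(s[:,2]))
E
```

```text
black was crystal z 36.9 holder [464.4 178.1] 723
black now crystal z 32.07 holder [464.2 177.9] 731
white was crystal z 36.93 holder [501.9 -23.1] 701
white now crystal z 32.21 holder [502.  -23.1] 698
blue was crystal z 36.99 holder [ 513.7 -200.3] 699
blue now crystal z 32.18 holder [ 512.5 -200.4] 868
20.55 [ 427.59 -209.93  157.1 ] [-0.46  0.23 -0.39  0.96  0.    1.12] [ 0.27 -0.52  0.18] 0.08090647000100823
yaw [ 8.9910e+01 -7.0000e-02 -1.7993e+02]
54.27416365857897
54.722387980235965
```

View pics/end.png

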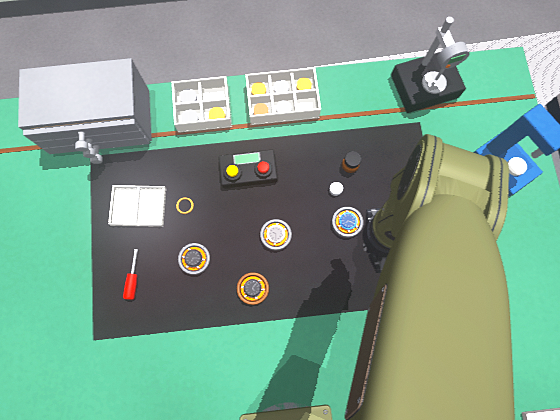

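The end view shows all three crystals down: black (194,259), white (276,235) and blue (347,222). The holders are unmoved, both keys are up at (232,172) and (263,168), and the arm is clear. I'm handing the job in.

```bash
python3 -c "from station import *; print(finish_job())"
```

```text
the job is handed in; nothing more can be done
None
```

I pressed the crystals home in order (black, white, blue; about 7–8 N each), logged the batch with the yellow key, which came back up, and handed the job in at about 21 s; the holders had not moved and I never pressed the red key.

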